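Fit the divider comb into the ganache frame and bolt it

ROBOT

A 6-joint arm with a two-finger parallel gripper is mounted at the origin on the work surface. World frame = base frame: x ahead of the robot, y to its left, z up, the work surface at z = 0. Lengths are in mm, angles in rad, forces in N, time in s.
With the tool pointing down it reaches from about 275 to 1000 mm from the base axis. Payload 8.4 kg.
Tool frame: the origin (TCP) lies at the very end of the fingers, on their centre line; the grasp point (between the pads) lies r.hold_point_z behind it (r.hold_point_z is the distance from the TCP to the grasp point, in mm); x points along the fingers, z is the direction in which the jaws open and shut, and the axes are right-handed (so a half turn about x gives the same grasp; the last joint's range is limited). The gripper opens to 85 mm and grips with 20 to 120 N. Pads are 22 mm wide; open, the fingers measure 114 mm over their backs; the gripper's body (76 mm by 85 mm) begins 54 mm behind the grasp point. The pads swing forward as they close: fully open they stand 13 mm farther back than shut.
Start: joints at [-1.118, 0.353, 1.633, -0, 1.155, -0.002], TCP at [274.551, -561.471, 231.281] pointing down, gripper open.
Joint ranges: [-2.63, 2.63], [-0.92, 2.1], [0.06, 2.66], [-1.3, 4.44], [0, 2.69], [-3.02, 3.02]. Speed limits (rad/s): [2.22, 2.22, 2.79, 3.14, 3.14, 3.14].

INTERFACE

Orientations are given as [roll, pitch, yaw] about the fixed x, y, z axes, in that order (R = Rz(yaw) Ry(pitch) Rx(roll)).
In Python, from rig import r gives the robot as it stands.
- The arm moves only by the tool jog_arm, never from a script. Its argument "series" is a list of rows, each a list of 7 numbers: the turn, a rotation vector about the tool's x, y, z in degrees, then the shift along the tool's x, y, z in cm, then the opening, from 0 (shut) to 1 (fully open). In form: [[wx, wy, wz, tx, ty, tz, fingers], ...]. A call has 1 to 20 rows; each row shifts and turns the commanded pose from where the row before left it, along the tool's axes as they then stand; what a row does not reach is not made up. A row lasts 1/10 s, in which the tool goes at most 50 mm and 8.59 degrees, less where a joint would pass 70% of its speed; a pose out of reach is approached as far as the arm can. A call with a gripper value outside its range is refused whole. The fingers move at their own pace and stop on an object; "force" is the grip in N (left out, the last holds). Time passes only in rows, so rows that do not move let the fingers close. It gives the time, the measured TCP pose, the force and the opening at its end, in the units of the state.
- r.sense(): the state, without advancing time (a new reading comes with each control period).
- r.grab_frame(name): name is "scene" or "side" or "wrist"; returns (picture, depth): 400x640x3 uint8, red, green, blue; 400x640 float32, mm along the optical axis (not along the pixel's ray), 0 where there is no reading.
- r.get_calibration(name): a dict with "mtx" (3x3 intrinsics, pixels), "position" and "rotation" of the camera in the world; the wrist camera has in their place "mount" (4x4, takes a point from camera to tool coordinates, whose origin is the TCP and whose axes are the tool frame's). Camera axes: x right, y down, z forward; pixel columns grow to the right and rows downward; lengths in mm; the calibration is good to about 2 mm. A picture is of the moment at which its call begins: read the wrist's pose just before it. get_calibration takes no time and is no camera call.
- r.sign_off(): hands the job in, once; it reports no verdict.
The state is a dict: "clock": time; "qpos": joint angles; "qvel": joint speeds; "joint_efforts": joint torques, N m; "eef_pos": TCP position; "tcp_rot": TCP orientation; "contact_force": force on the tool from outside, world axes, zero at the start; "wrist_torque": the same for the moment, N m; "opening": opening from 0.0 (shut) to 1.0 (fully open).
Only numpy, scipy, OpenCV 4.12 (cv2) and the standard library are available. Lean on these libraries where they do the work, as an engineer would, in place of code of your own. Each camera call takes 0.05 s, during which the arm holds its last target.

TASK

Take the steel divider comb from its drying rest and lower it into the ganache frame so that all five teeth go into their five slots and its bar lies flat on the white bed, then slide the frame's bolt all the way over the end of the bar and let go. The bed floats sideways in its frame, so feel for the slots, and press gently: it is sprung and must never be pushed down by as much as 5 mm. Leave the mould, tub, spatula and mug where they are.

Things in the scene. Friction and masses are not known exactly. Their poses are not given: they have to be found in the camera images.
- comb: loose steel divider comb, 0.25-0.5 kg. Origin: centre of its bar's underside; y along bar, z up. Bar 24 (x) x 140 (y) x 10 mm. Five square-ended teeth hang at y = -44, -22, 0, 22, 44 mm, each 20 (x) x 6 (y) mm, 24 mm long (tips z = -24). Grip plate 14 (x) x 44 (y) mm on the bar's middle, z 10 to 48 mm. Same either way round. Starts with its bar ends on the rest, teeth hanging
- comb_grip (a point): point in the comb's grip plate at which to grip it across its 14 mm thickness: 36 mm above the bar's underside, on the comb's centre line; axes as the comb
- rest: grey plastic drying rest, fixed: base 70 x 170 x 6 mm, two blocks that carry the bar's ends with its underside 48 mm above the table; side lips (54 mm high) and end plates (56 mm high) leave it 2 mm play. Origin: centre of its underside, y along the comb
- frame: aluminium ganache frame, fixed. Origin: underside, below the housing's middle; z up, y along the row of slots. Housing 98 (x) x 160 (y) mm, walls to z = 34 mm, holding the white bed (see seat). Comb home: bar's underside at z = 40 mm, top at z = 50 mm. At the +y end the bolt's guide block, 40 mm wide, y = 89 to 147 mm, top z = 51 mm (side strips to 59 mm)
- seat (a point): frame's centre at the bed's top, z = 40 mm; axes as frame. The white bed, 80 (x) x 128 (y) mm, has five square-edged slots 22 mm apart along y, 30 (x) x 8.5 (y) mm, 26 mm deep. THE BED FLOATS: its middle slot lies up to 8.5 mm either way along y from this point (not in x, not turned), new each time, staying put under 20 N. It must be felt for, or seen by its end gaps (2 to 19 mm)
- sink (a joint): how far the bed is pressed down on its springs: 0 = up, 0.008 m = stop. It starts to give at about 5 N and yields 1 mm for each further 3 N (5 mm: 20 N); it carries the comb's weight without giving
- bolt (a joint): sliding bolt at the frame's +y end: 0 = open, 0.034 m = closed; closes towards the frame's -y. Steel strip 24 mm wide, z 52 to 60 mm; tip at frame y = 88 mm open, 54 mm closed, then over a seated bar's end with 2 mm to spare; it runs into the bar if the comb is not down. Slides with about 3 N, stays where left; starts open to within 6 mm
- bolt_knob (a point): on the upright round knob of the bolt, 16 mm in diameter, from 60 to 94 mm above the table; the point is on its axis 82 mm above the table. Frame y = 113 mm when open, 79 mm when closed; axes as the frame
- mould: bystander: brown chocolate mould 135 x 240 x 24 mm, loose, origin under its centre
- tub: bystander: clear round tub of red filling, 144 mm across, 110 mm high with a wooden stick, loose, origin under its centre
- knife: bystander: kitchen spatula lying flat, loose
- mug: bystander: white mug 76 mm across, 85 mm high, loose, origin under its centre
There are look-alikes about, which are no part of the job. Leave any red or yellow look-alike of the comb alone.

How it is judged (in metres and radians):
On the way:
1. the comb is seated (bar flat on the bed, teeth in the slots) while the bolt is still open (z of comb in the frame of frame below 0.0425 m and x of comb in the frame of frame between -0.008 and 0.008 m and y of comb in the frame of frame between -0.012 and 0.012 m and angle between comb's own z axis and vertical below 0.04 rad and value of joint bolt below 0.012 m), for 0.2 s.
At the end, for the whole second after the job is handed in: the comb lies at rest with its bar on the bed (underside within 2.5 mm of the bed's top, level to 0.04 rad), all five teeth in their slots (comb within 8 mm across and 12 mm along of the frame's origin, the bed's float included), and the bolt is closed to within 4 mm of its stop (z of comb in the frame of frame below 0.0425 m and x of comb in the frame of frame between -0.008 and 0.008 m and y of comb in the frame of frame between -0.012 and 0.012 m and angle between comb's own z axis and vertical below 0.04 rad and value of joint bolt above 0.03 m and linear speed of comb below 0.01 m/s); the robot touches nothing.
It fails at once if the bed is pressed down by more than 5 mm (value of joint sink above 0.005 m).
It fails at once if a bystander (mould, tub, spatula or mug) is moved by more than 20 mm (distance of any of mould, tub, knife, mug from where it was at the start of the episode above 0.02 m).
It also fails if it takes over 64 s, if anything falls off the work surface, if the arm or the gripper's body presses on something with over 40 N, if the wrist force passes 120 N, or if a joint passes its speed limit or range.

## Working session

There is one attempt and no reset: what is moved stays moved. The work goes in short steps, Python scripts to look and compute and a tool call to move; the robot and the scene stay as the last step left them, time stands still between calls to the robot, and variables do not carry over. Pictures are saved under pics/ and viewed, and the job is handed in when it is done.

Besides the shell and the picture viewer there is one more tool, called after "Call:" in YAML: its name, and indented under it one key for each argument. jog_arm: Moves the arm, as the interface text tells. Its arguments: {"type":"object","properties":{"series":{"type":"array"},"force":{"type":"number"}},"required":["series"]}

```bash
mkdir -p pics; ls; python3 - <<'E'
from rig import r
import cv2,numpy as np
s=r.sense();print({k:np.round(v,3).tolist() for k,v in s.items()});print(r.hold_point_z)
for n in ["scene","side","wrist"]:
    p,d=r.grab_frame(n);cv2.imwrite(f"pics/{n}0.png",p[:,:,::-1]);np.save(f"{n}0.npy",d)
    np.save(f"{n}0p.npy",p)
    c=r.get_calibration(n);print(n,{k:np.round(v,3).tolist() for k,v in c.items()})
E
```

```text
pics
{'clock': 0.0, 'qpos': [-1.118, 0.354, 1.634, 0.0, 1.155, -0.002], 'qvel': [-0.001, 0.0, -0.001, -0.002, 0.001, 0.0], 'joint_efforts': [0.002, -60.524, -34.208, 0.0, 0.009, -0.0], 'eef_pos': [274.342, -561.043, 230.574], 'tcp_rot': [3.134, 1.569, 2.018], 'contact_force': [0.71, -0.143, 0.165], 'wrist_torque': [-0.014, 0.074, 0.028], 'opening': 0.996}
18.700000000000003
scene {'mtx': [[376.938, 0.0, 326.503], [0.0, 376.938, 193.54], [0.0, 0.0, 1.0]], 'position': [1021.568, 577.094, 678.351], 'rotation': [-2.234, 0.001, 2.508]}
side {'mtx': [[394.074, 0.0, 311.509], [0.0, 394.074, 197.296], [0.0, 0.0, 1.0]], 'position': [84.906, 724.065, 854.363], 'rotation': [-2.26, 0.014, -2.57]}
wrist {'mtx': [[355.719, 0.0, 324.834], [0.0, 355.719, 202.472], [0.0, 0.0, 1.0]], 'mount': [[0.0, -0.306, 0.952, -142.843], [-0.0, -0.952, -0.306, 77.171], [1.0, -0.0, -0.001, 0.986], [0.0, 0.0, 0.0, 1.0]]}
```

View pics/scene0.png

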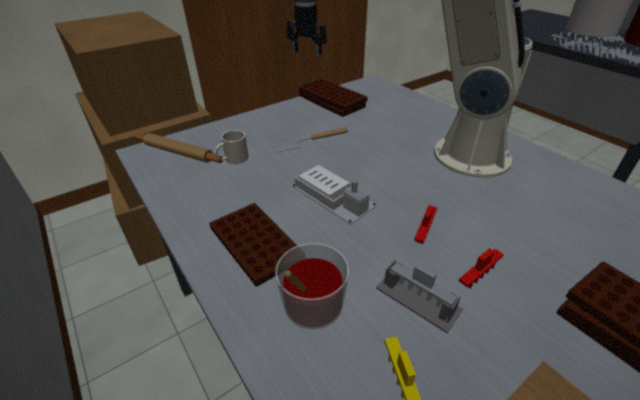

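View pics/side0.png

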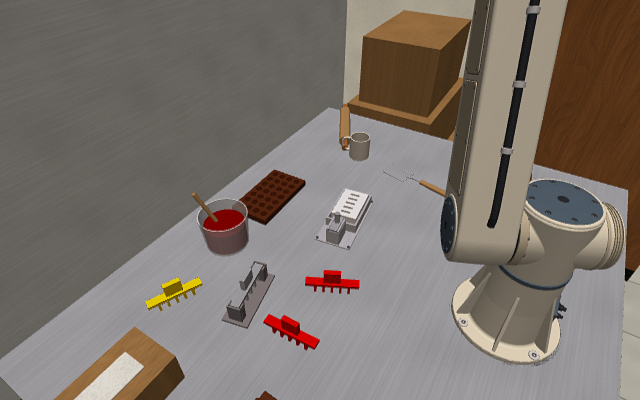

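View pics/wrist0.png

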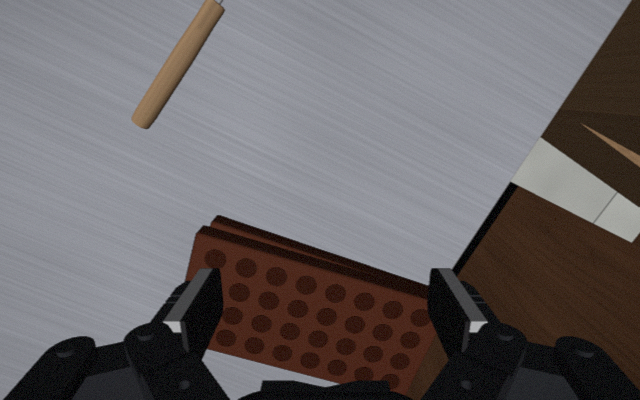

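Candidates for the comb: the grey one on the rest at scene (422,285), red at (427,223), red at (483,266), yellow at (402,368). By the description I choose the grey one on the rest, and check it in a crop.

```bash
cat > h.py <<'E'
import numpy as np,cv2
from scipy.spatial.transform import Rotation as R
from rig import r
def cam(n,s=None):
    c=r.get_calibration(n);K=np.array(c['mtx'])
    if n=='wrist':
        s=s or r.sense()
        T=np.eye(4);T[:3,:3]=R.from_euler('xyz',s['tcp_rot']).as_matrix();T[:3,3]=s['eef_pos']
        M=T@np.array(c['mount']);return K,M[:3,:3],M[:3,3]
    return K,R.from_euler('xyz',c['rotation']).as_matrix(),np.array(c['position'])
def onplane(C,uv,z):
    K,Rm,p=C;uv=np.atleast_2d(uv).astype(float)
    d=(Rm@np.linalg.inv(K)@np.c_[uv,np.ones(len(uv))].T).T
    return p+d*((z-p[2])/d[:,2])[:,None]
def cloud(C,d):
    K,Rm,p=C;v,u=np.mgrid[:d.shape[0],:d.shape[1]]
    P=np.stack([(u-K[0,2])/K[0,0]*d,(v-K[1,2])/K[1,1]*d,d],-1)
    return P@Rm.T+p
def proj(C,P):
    K,Rm,p=C;q=(np.atleast_2d(P)-p)@Rm;q=q@K.T;return q[:,:2]/q[:,2:]
E
python3 - <<'E'
from h import *
P=np.load("scene0p.npy");S=np.load("side0p.npy")
a=cv2.resize(P[230:340,350:510],None,fx=3.5,fy=3.5,interpolation=cv2.INTER_CUBIC)
b=cv2.resize(P[150:230,280:390],None,fx=2,fy=2,interpolation=cv2.INTER_CUBIC)
cv2.imwrite("pics/c1.png",a[:,:,::-1])
C=cam('scene');D=cam('side')
print('side corner', onplane(C,[[335,208]],0))
for n,uv in [('rest',[[376,287],[401,263],[462,308],[446,328]]),('frame',[[293,183],[350,221],[376,203]])]:
    print(n,np.round(onplane(C,uv,3),0))
for n,z in (('scene',0),('side',0)):
    c=cam(n);cl=cloud(c,np.load(n+"0.npy"))
    for uv in ([(320,185),(355,200),(425,275),(421,320)] if n=='scene' else [(350,205),(335,230),(251,285)]):
        print(n,uv,np.round(cl[uv[1],uv[0]],0))
E
```

```text
side corner [[527.80163168 -55.77196306   0.        ]]
rest [[621. 215.   3.]
 [526. 199.   3.]
 [513. 363.   3.]
 [577. 373.   3.]]
frame [[ 561. -221.    3.]
 [ 530.   13.    3.]
 [ 424.   -2.    3.]]
scene (320, 185) [ 531. -122.   42.]
scene (355, 200) [503.  -2.  52.]
scene (425, 275) [573. 297.  89.]
scene (421, 320) [603. 331.   3.]
side (350, 205) [ 505. -134.   38.]
side (335, 230) [476.  11.  63.]
side (251, 285) [558. 289.  59.]
```

View pics/c1.png

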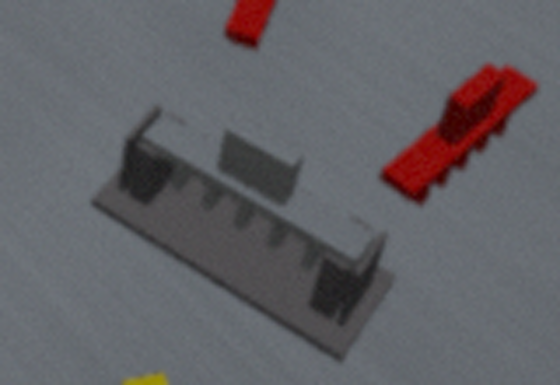

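The crop shows a grey comb with five teeth hanging on the grey rest, with its grip plate at crop (260,165), so the choice holds. Next, the poses from depth.

```bash
python3 - <<'E'
from h import *
for n in ('scene','side'):
    cl=cloud(cam(n),np.load(n+"0.npy")).reshape(-1,3)
    def rep(lab,c,rad,z0,z1):
        m=(np.hypot(cl[:,0]-c[0],cl[:,1]-c[1])<rad)&(cl[:,2]>z0)&(cl[:,2]<z1);q=cl[m][:,:2].astype(np.float32)
        if len(q)<5: print(n,lab,len(q));return
        (cx,cy),(w,h),a=cv2.minAreaRect(q);
        u,s,vt=np.linalg.svd(q-q.mean(0));print(n,lab,len(q),'mean',q.mean(0).round(1),'rect',np.round([cx,cy,w,h,a],1),'axis',np.degrees(np.arctan2(vt[0,1],vt[0,0])).round(1))
    rep('plate',(565,290),100,65,105); rep('platetop',(565,290),100,92,105)
    rep('restbase',(565,290),130,3.5,9)
    rep('comb bar',(565,290),110,52,63)
    rep('bed',(510,-130),110,37,44); rep('frame hi',(490,0),90,66,100);rep('framewall',(510,-130),130,28,100)
    rep('strip',(490,0),90,55,62);rep('frame base',(500,-80),170,4,14)
E
```

```text
scene plate 362 mean [572.9 294.6] rect [569.2 292.4  16.1  43.8  12.9] axis 104.9
scene platetop 155 mean [570.8 293.1] rect [569.  292.1  16.   43.1  14. ] axis 104.4
scene restbase 1776 mean [576.3 300.5] rect [562.6 288.4 250.2 254.6  14.1] axis 110.5
scene comb bar 789 mean [572.  297.1] rect [570.2 291.2  37.3 153.3  13.2] axis 103.6
scene bed 783 mean [ 509.8 -133.7] rect [ 505.4 -118.5   99.3  187.     8.5] axis 96.8
scene frame hi 70 mean [492.3 -20.6] rect [490.4 -23.1  17.7  15.   18.9] axis -10.6
scene framewall 1425 mean [ 511.3 -106.3] rect [ 502.6 -107.7  101.7  213.2    8.2] axis 97.6
scene strip 132 mean [492.4 -12.1] rect [488.1 -17.7  41.5  63.1   9. ] axis 108.9
scene frame base 830 mean [512.3 -49.2] rect [498.8 -67.9 313.5 332.9  83. ] axis 130.7
side plate 188 mean [566.3 294.4] rect [569.6 291.2  14.9  44.7  13.5] axis 100.2
side platetop 87 mean [569.  292.3] rect [569.5 291.1  14.5  44.5  14.4] axis 103.2
side restbase 709 mean [554.2 298.3] rect [572.4 288.5 213.5 250.8  13.7] axis 98.6
side comb bar 456 mean [566.1 298.6] rect [569.9 290.8  38.2 155.7  14. ] axis -77.3
side bed 590 mean [ 507.  -138.5] rect [ 500.4 -117.8   90.6  185.    10.9] axis 101.9
side frame hi 51 mean [489.  -21.2] rect [489.9 -23.3  12.2  16.   30. ] axis -144.6
side framewall 1129 mean [ 500.8 -112.9] rect [ 504.1 -108.7   99.3  215.8    8.5] axis 99.7
side strip 153 mean [488.2 -13.9] rect [490.2 -17.4  39.2  65.2   7.7] axis 90.0
side frame base 297 mean [478.6 -46.7] rect [500.3 -98.5 256.6 316.7  75.9] axis 79.1
```

```bash
cat >> h.py <<'E'
def goal(yawdeg,flip=1):
    a=np.radians(yawdeg);z=flip*np.array([np.cos(a),np.sin(a),0]);x=np.array([0,0,-1.]);return np.stack([x,np.cross(z,x),z],1)
def delta(G,pos,s=None):
    s=s or r.sense();Rc=R.from_euler('xyz',s['tcp_rot']).as_matrix()
    print('clock',round(s['clock'],2),'q',np.round(s['qpos'],2),'pos',np.round(s['eef_pos'],1),'F',np.round(s['contact_force'],1),'T',np.round(s['wrist_torque'],2),'op',round(s['opening'],3))
    print('rotvec deg (tool now)',np.round(np.degrees(R.from_matrix(Rc.T@G).as_rotvec()),2))
    d=np.array(pos)-np.array(s['eef_pos']);print('shift cm in current axes',np.round(Rc.T@d/10,2),' in goal axes',np.round(G.T@d/10,2))
E
python3 - <<'E'
from h import *
s=r.sense();Rc=R.from_euler('xyz',s['tcp_rot']).as_matrix();print(Rc.round(3))
for f in (1,-1): delta(goal(14,f),[569.4,291.4,230])
C=cam('scene');print(onplane(C,[[313,320],[255,240],[300,145]],0).round(0),onplane(C,[[285,272]],130).round())
E
```

```text
[[-0.     0.898  0.439]
 [ 0.001  0.439 -0.898]
 [-1.     0.    -0.001]]
clock 0.15 q [-1.12  0.35  1.63  0.    1.16 -0.  ] pos [ 274.4 -561.2  230.7] F [-0.2  0.3  0. ] T [0.   0.05 0.01] op 0.998
rotvec deg (tool now) [-7.794e+01 -5.000e-02 -4.000e-02]
shift cm in current axes [  0.14  63.95 -63.63]  in goal axes [7.000e-02 7.559e+01 4.925e+01]
clock 0.15 q [-1.12  0.35  1.63  0.    1.16 -0.  ] pos [ 274.4 -561.2  230.7] F [-0.2  0.3  0. ] T [0.   0.05 0.01] op 0.998
rotvec deg (tool now) [ 1.0206e+02 -5.0000e-02  5.0000e-02]
shift cm in current axes [  0.14  63.95 -63.63]  in goal axes [ 7.000e-02 -7.559e+01 -4.925e+01]
[[ 779.  199.    0.]
 [ 766.  -76.    0.]
 [ 419. -400.    0.]] [[810. 157. 130.]]
```

```bash
python3 - <<'E'
from h import *
delta(goal(8.4),[504,-110,240])
E
```

```text
clock 0.15 q [-1.12  0.35  1.63  0.    1.16 -0.  ] pos [ 274.4 -561.2  230.7] F [-0.2  0.3  0. ] T [0.   0.05 0.01] op 0.998
rotvec deg (tool now) [-7.234e+01 -5.000e-02 -4.000e-02]
shift cm in current axes [ -0.89  40.44 -30.45]  in goal axes [-0.93 41.28 29.3 ]
```

Call:
jog_arm:
  series:
    - [0,0,0,0,4,-3,1]
    - [0,0,0,0,4,-3,1]
    - [0,0,0,0,4,-3,1]
    - [0,0,0,0,4,-3,1]
    - [0,0,0,0,4,-3,1]
    - [0,0,0,0,4,-3,1]
    - [0,0,0,0,4,-3,1]
    - [0,0,0,0,4,-3,1]
    - [0,0,0,0,4,-3,1]
    - [0,0,0,0,4.4,-3.4,1]
    - [-8,0,0,0,0,0,1]
    - [-8,0,0,0,0,0,1]
    - [-8,0,0,0,0,0,1]
    - [-8,0,0,0,0,0,1]
    - [-8,0,0,0,0,0,1]
    - [-8,0,0,0,0,0,1]
    - [-8,0,0,0,0,0,1]
    - [-8,0,0,0,0,0,1]
    - [-8,0,0,0,0,0,1]
    - [-0.3,0,0,0,0,0,1]

```text
clock: 2.15
eef_pos: [501.3, -115.9, 231.1]
tcp_rot: [2.796, 1.57, 2.944]
contact_force: [-0.2, 0.9, 0.8]
opening: 1.002
```

Call:
jog_arm:
  series:
    - [0,0,0,0,0,0,1]
    - [0,0,0,0,0,0,1]
    - [0,0,0,0,0,0,1]

```text
clock: 2.45
eef_pos: [501.4, -115.9, 231.2]
tcp_rot: [2.948, 1.571, 3.092]
contact_force: [0.5, -0.6, -0.6]
opening: 1.0
```

```bash
python3 - <<'E'
from h import *
s=r.sense();p,d=r.grab_frame('wrist');np.save('w1d.npy',d);np.save('w1p.npy',p);import json
json.dump({k:np.array(v).tolist() for k,v in s.items()},open('w1s.json','w'))
cv2.imwrite('pics/w1.png',p[:,:,::-1]);delta(goal(8.4),[504,-110,240],s)
E
```

```text
clock 2.45 q [-0.23  0.18  1.87 -0.    1.09 -0.37] pos [ 501.4 -115.9  231.2] F [ 0.5 -0.6 -0.6] T [-0.07  0.02  0.04] op 1.0
rotvec deg (tool now) [-0.15 -0.   -0.  ]
shift cm in current axes [-0.88  0.55  0.34]  in goal axes [-0.88  0.55  0.34]
```

View pics/w1.png

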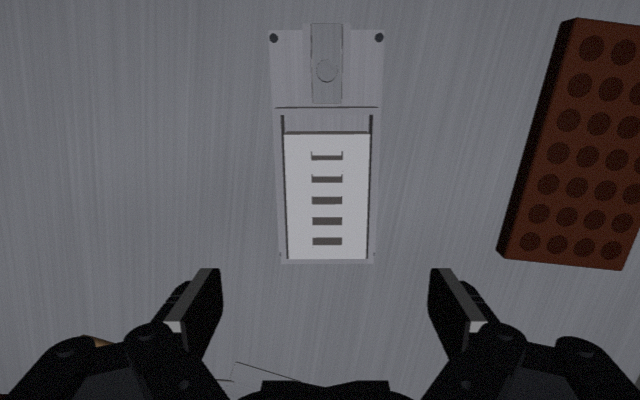

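```bash
python3 - <<'E'
import numpy as np,cv2
p=np.load('w1p.npy');c=cv2.resize(p[10:280,255:400],None,fx=4,fy=4,interpolation=cv2.INTER_CUBIC)
cv2.imwrite('pics/w1a.png',c[:560,:,::-1]);cv2.imwrite('pics/w1b.png',c[480:,:,::-1])
E
```

```text
(no output)
```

View pics/w1a.png

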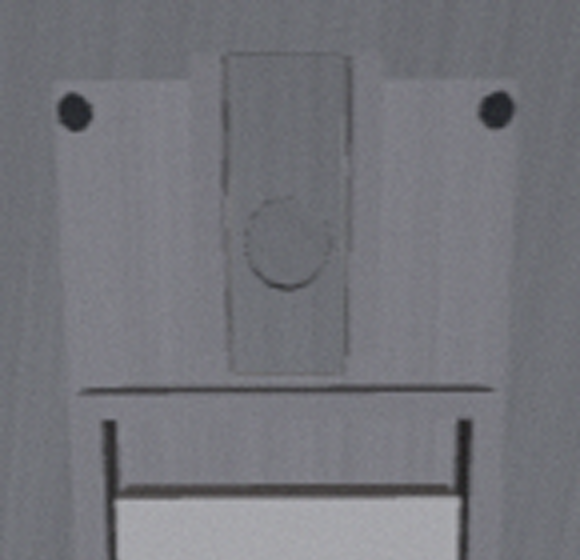

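View pics/w1b.png

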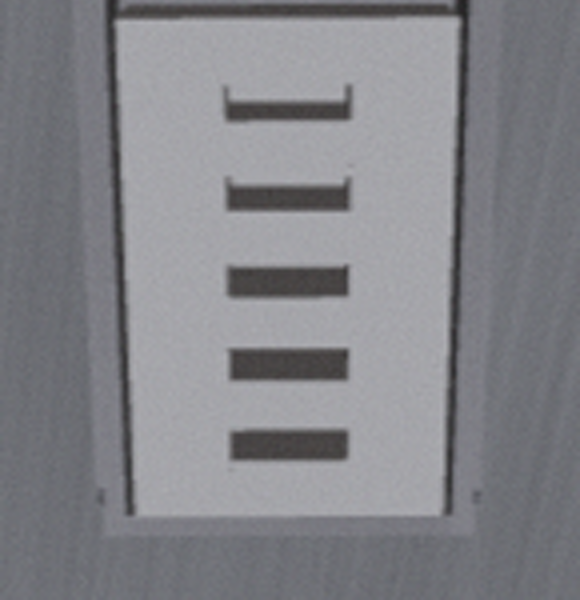

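```bash
python3 - <<'E'
from h import *
import json
s=json.load(open('w1s.json'));C=cam('wrist',s)
f=lambda u,v:((u+.5)/4-.5+255,(v+.5)/4-.5+10)
bed=onplane(C,[f(115,497),f(461,497),f(447,995),f(133,995)],40)
print('bed',bed.round(1).tolist(),'ctr',bed.mean(0).round(1))
e=lambda a,b:np.linalg.norm(a-b)
print([round(e(bed[i],bed[(i+1)%4]),1) for i in range(4)])
yd=bed[:2].mean(0)-bed[2:].mean(0);print('bed y axis deg',np.degrees(np.arctan2(yd[1],yd[0])))
yl=onplane(C,[f(u,v) for v,u in zip([600,690,777,860,940],[289]*5)],40)
print('slot -y edges',yl.round(1).tolist());dd=np.diff(yl,axis=0);print(np.linalg.norm(dd,axis=1).round(1),np.degrees(np.arctan2(-dd[:,1],-dd[:,0])).round(1))
hs=onplane(C,[f(77,480),f(490,480),f(475,1015),f(103,1015)],34);print('housing sides/bottom',hs.round(1).tolist())
wallgap=onplane(C,[f(80,392),f(493,389)],34);print('housing +y line',wallgap.round(1).tolist())
print('bolt tip',onplane(C,[f(229,373),f(347,373)],60).round(1).tolist(),'bolt tail',onplane(C,[f(222,53),f(352,53)],60).round(1).tolist())
print('knob',onplane(C,[f(288,243)],94).round(1))
print('block end',onplane(C,[f(190,53),f(380,53)],59).round(1).tolist(),'plate corner', onplane(C,[f(52,80),f(517,80)],0).round(1).tolist())
cl=cloud(C,np.load('w1d.npy'))
for u,v in [(288,243),(289,640),(90,600),(288,330),(120,300),(289,530)]:
    a,b=f(u,v);print((u,v),cl[int(round(b)),int(round(a))].round(1))
E
```

```text
bed [[457.3, -85.1, 40.0], [536.8, -73.6, 40.0], [556.4, -200.0, 40.0], [475.7, -211.7, 40.0]] ctr [ 506.5 -142.6   40. ]
[np.float64(80.3), np.float64(127.9), np.float64(81.5), np.float64(127.9)]
bed y axis deg 98.55378809258109
slot -y edges [[500.8, -103.2, 40.0], [504.0, -125.0, 40.0], [507.2, -147.0, 40.0], [510.4, -168.7, 40.0], [513.5, -190.4, 40.0]]
[22.  22.2 22.  22. ] [98.3 98.3 98.3 98.3]
housing sides/bottom [[447.4, -83.3, 34.0], [543.7, -69.3, 34.0], [566.0, -207.6, 34.0], [468.2, -221.7, 34.0]]
housing +y line [[446.1, -63.2, 34.0], [540.5, -48.9, 34.0]]
bolt tip [[480.4, -53.0, 60.0], [505.2, -49.4, 60.0]] bolt tail [[470.9, 7.8, 60.0], [496.5, 11.5, 60.0]]
knob [[489.1 -27.   94. ]]
block end [[464.5, 7.1, 59.0], [502.1, 12.5, 59.0]] plate corner [[427.9, 5.3, 0.0], [537.8, 21.2, 0.0]]
(288, 243) [489.3 -26.8  94.3]
(289, 640) [ 502.3 -113.1   40.3]
(90, 600) [ 453.3 -111.7   33.7]
(288, 330) [491.8 -42.4  59.5]
(120, 300) [450.2 -42.3   3.7]
(289, 530) [498.5 -86.7  40.3]
```

Wrist view: bolt and knob at the top (327,70), and the white bed spans pixels (284–370, 134–259). The bed sits near the −y end with its five slots clear to see, about 7 mm off in −y. Next I look at the comb from the same relative pose, so calibration errors cancel.

```bash
python3 - <<'E'
from h import *
delta(goal(14),[563,317.6,249])
E
```

```text
clock 2.5 q [-0.23  0.18  1.87 -0.    1.09 -0.37] pos [ 501.4 -115.9  231.3] F [-0.3 -0.5  0.1] T [-0.03  0.03  0.03] op 0.997
rotvec deg (tool now) [-5.73 -0.   -0.  ]
shift cm in current axes [-1.77 42.02 12.33]  in goal axes [-1.77 40.58 16.46]
```

Call:
jog_arm:
  series:
    - [-5.7,0,0,0,0,0,1]
    - [0,0,0,-0.2,4.1,1.6,1]
    - [0,0,0,-0.2,4.1,1.6,1]
    - [0,0,0,-0.2,4.1,1.6,1]
    - [0,0,0,-0.2,4.1,1.6,1]
    - [0,0,0,-0.2,4.1,1.6,1]
    - [0,0,0,-0.2,4.1,1.6,1]
    - [0,0,0,-0.2,4.1,1.6,1]
    - [0,0,0,-0.2,4.1,1.6,1]
    - [0,0,0,-0.2,4.1,1.6,1]
    - [0,0,0,0,3.7,2.1,1]
    - [0,0,0,0,0,0,1]
    - [0,0,0,0,0,0,1]
    - [0,0,0,0,0,0,1]
    - [0,0,0,0,0,0,1]

```text
clock: 4.0
eef_pos: [562.8, 316.8, 249.3]
tcp_rot: [-2.406, 1.57, -2.162]
contact_force: [-0.7, 0.3, 0.0]
opening: 1.0
```

```bash
python3 - <<'E'
from h import *
s=r.sense();p,d=r.grab_frame('wrist');np.save('w2d.npy',d);np.save('w2p.npy',p);import json
json.dump({k:np.array(v).tolist() for k,v in s.items()},open('w2s.json','w'))
cv2.imwrite('pics/w2.png',cv2.resize(p[70:330,230:430],None,fx=2.3,fy=2.3,interpolation=cv2.INTER_CUBIC)[:,:,::-1]);delta(goal(14),[563,317.6,249],s)
cl=cloud(cam('wrist',s),d).reshape(-1,3)
for lab,z0,z1 in (('plate',90,103),('bar',55,61)):
    m=(abs(cl[:,2]-(z0+z1)/2)<(z1-z0)/2)&(np.hypot(cl[:,0]-569,cl[:,1]-291)<90);q=cl[m][:,:2].astype(np.float32)
    print(lab,m.sum(),cl[m].mean(0).round(1),cv2.minAreaRect(q))
E
```

```text
clock 4.0 q [ 0.51  0.37  1.57 -0.    1.2   0.27] pos [562.8 316.8 249.3] F [-0.7  0.3  0. ] T [ 0.01 -0.    0.03] op 1.0
rotvec deg (tool now) [-0.02 -0.02  0.02]
shift cm in current axes [0.03 0.07 0.04]  in goal axes [0.03 0.07 0.04]
plate 746 [567.8 291.   95.9] ((568.2333374023438, 289.9895935058594), (13.43982982635498, 43.53754806518555), 13.587827682495117)
bar 2722 [565.9 299.5  57.9] ((569.093505859375, 288.4507141113281), (34.852420806884766, 153.356201171875), 13.532713890075684)
```

View pics/w2.png

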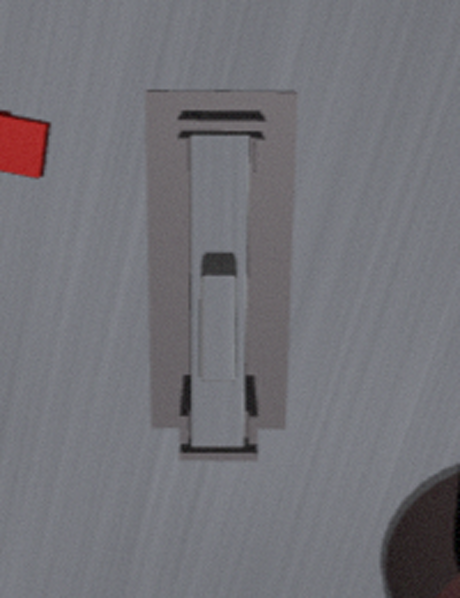

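```bash
python3 - <<'E'
from h import *
import json
s=json.load(open('w2s.json'));C=cam('wrist',s);k=2.3
f=lambda u,v:((u+.5)/k-.5+230,(v+.5)/k-.5+70)
b=onplane(C,[f(190,136),f(248,136),f(245,446),f(191,446)],58);print('bar',b.round(1).tolist(),b.mean(0).round(1),[round(np.linalg.norm(b[i]-b[(i+1)%4]),1) for i in range(4)])
yd=b[:2].mean(0)-b[2:].mean(0);print(np.degrees(np.arctan2(yd[1],yd[0])))
t=onplane(C,[f(202,276),f(238,276),f(236,380),f(202,380)],96);print('plate',t.mean(0).round(1),[round(np.linalg.norm(t[i]-t[(i+1)%4]),1) for i in range(4)])
yd=t[:2].mean(0)-t[2:].mean(0);print(np.degrees(np.arctan2(yd[1],yd[0])))
# tool-frame coordinates
for nm,sf,P in (('comb','w2s.json',b.mean(0)),('combplate','w2s.json',t.mean(0)),('slots','w1s.json',np.array([506.6,-142.75,40]))):
    s=json.load(open(sf));Rc=R.from_euler('xyz',s['tcp_rot']).as_matrix();print(nm,(Rc.T@(P-np.array(s['eef_pos']))).round(2))
E
```

```text
bar [[540.6, 354.0, 58.0], [563.3, 359.6, 58.0], [596.9, 225.2, 58.0], [573.1, 219.2, 58.0]] [568.5 289.5  58. ] [np.float64(23.3), np.float64(138.6), np.float64(24.5), np.float64(138.6)]
103.78399594866166
plate [568.8 290.   96. ] [np.float64(13.5), np.float64(42.3), np.float64(13.3), np.float64(42.3)]
103.46248524517642
comb [191.36 -27.79  -1.02]
combplate [153.36 -27.41  -0.62]
slots [191.25 -27.27   1.27]
```

```bash
python3 - <<'E'
from h import *
delta(goal(13.6),[568.6,289.7,65.3])
E
```

```text
clock 4.05 q [ 0.51  0.37  1.57 -0.    1.2   0.27] pos [562.9 316.8 249.4] F [-0.1  0.8  0.8] T [-0.02  0.03 -0.03] op 0.999
rotvec deg (tool now) [ 0.37 -0.    0.01]
shift cm in current axes [18.41 -2.77 -0.1 ]  in goal axes [18.41 -2.77 -0.08]
```

Call:
jog_arm:
  series:
    - [0.4,0,0,0,-1.4,-0.1,0.7]
    - [0,0,0,2,-1.37,0,0.7]
    - [0,0,0,3,0,0,0.7]
    - [0,0,0,3,0,0,0.7]
    - [0,0,0,3,0,0,0.7]
    - [0,0,0,2.5,0,0,0.7]
    - [0,0,0,2,0,0,0.7]
    - [0,0,0,1.5,0,0,0.7]
    - [0,0,0,1,0,0,0.7]
    - [0,0,0,0.4,0,0,0.7]
    - [0,0,0,0,0,0,0.7]
    - [0,0,0,0,0,0,0.7]

```text
clock: 5.25
eef_pos: [569.1, 291.1, 66.2]
tcp_rot: [0.21, 1.569, 0.448]
contact_force: [-0.6, 0.1, 0.6]
opening: 0.702
```

```bash
python3 - <<'E'
from h import *
delta(goal(13.6),[568.6,289.7,65.3])
E
```

```text
clock 5.25 q [ 0.47  0.56  1.72 -0.    0.86  0.23] pos [569.1 291.1  66.2] F [-0.6  0.1  0.6] T [-0.01  0.05  0.01] op 0.702
rotvec deg (tool now) [ 0.06  0.07 -0.02]
shift cm in current axes [ 0.09 -0.12 -0.09]  in goal axes [ 0.09 -0.12 -0.09]
```

Call:
jog_arm:
  series:
    - [0,0,0,0.1,-0.1,-0.1,0.7]
    - [0,0,0,0,0,0,0.4]
    - [0,0,0,0,0,0,0]
    - [0,0,0,0,0,0,0]
    - [0,0,0,0,0,0,0]
    - [0,0,0,0,0,0,0]
    - [0,0,0,0,0,0,0]
    - [0,0,0,0,0,0,0]
  force: 60

```text
clock: 6.05
eef_pos: [568.1, 289.8, 64.6]
tcp_rot: [0.28, 1.57, 0.519]
contact_force: [-0.3, -0.0, 4.6]
opening: 0.154
```

```bash
python3 - <<'E'
from h import *
delta(goal(13.6),[568.6,289.7,65.3])
p,d=r.grab_frame('wrist');np.save('w3p.npy',p);cv2.imwrite('pics/w3.png',p[:,:,::-1])
E
```

```text
clock 6.05 q [0.47 0.56 1.72 0.   0.86 0.23] pos [568.1 289.8  64.6] F [-0.3 -0.   4.6] T [0.04 0.08 0.05] op 0.154
rotvec deg (tool now) [ 0.06  0.03 -0.01]
shift cm in current axes [-0.07 -0.02  0.05]  in goal axes [-0.07 -0.02  0.05]
```

View pics/w3.png

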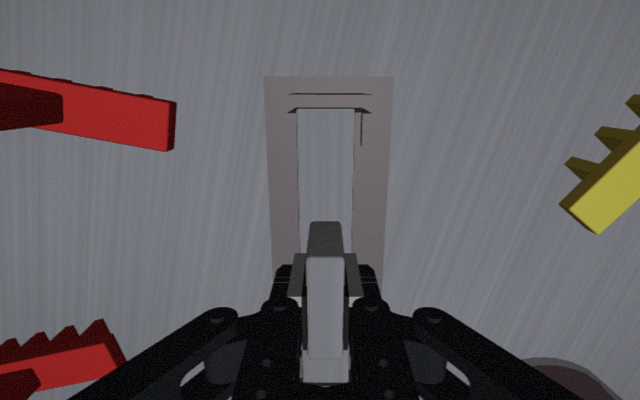

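Call:
jog_arm:
  series:
    - [0,0,0,-0.5,0,0,0]
    - [0,0,0,-1,0,0,0]
    - [0,0,0,-2,0,0,0]
    - [0,0,0,-2.5,0,0,0]
    - [0,0,0,-2.5,0,0,0]
    - [0,0,0,-2,0,0,0]
    - [0,0,0,-1,0,0,0]
    - [0,0,0,-0.5,0,0,0]
    - [0,0,0,0,0,0,0]
    - [0,0,0,0,0,0,0]
    - [0,0,0,0,0,0,0]
  force: 80

```text
clock: 7.2
eef_pos: [567.2, 289.3, 183.1]
tcp_rot: [-2.907, 1.569, -2.669]
contact_force: [-0.6, 0.4, -2.5]
opening: 0.149
```

```bash
python3 - <<'E'
from h import *
# middle slot (506.6,-142.75); home TCP z for seated: 40+17.3
delta(goal(8.4),[506.6,-142.75,185])
s=r.sense()
p,d=r.grab_frame('wrist');np.save('w4p.npy',p);cv2.imwrite('pics/w4.png',cv2.resize(p[80:400,230:430],None,fx=2.3,fy=2.3,interpolation=cv2.INTER_CUBIC)[:600,:,::-1])
E
```

```text
clock 7.2 q [ 0.47  0.42  1.65 -0.    1.08  0.23] pos [567.2 289.3 183.1] F [-0.6  0.4 -2.5] T [ 0.02  0.02 -0.01] op 0.149
rotvec deg (tool now) [ 5.26 -0.11  0.03]
shift cm in current axes [ -0.14 -40.55 -16.09]  in goal axes [ -0.19 -41.86 -12.31]
```

View pics/w4.png

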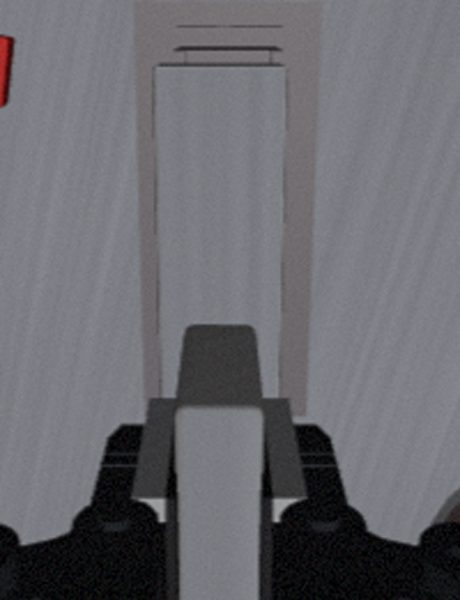

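```bash
python3 - <<'E'
from h import *
c=r.get_calibration('wrist');K=np.array(c['mtx']);M=np.array(c['mount']);k=2.3
def tp(u,v,X):
    u=(u+.5)/k-.5+230;v=(v+.5)/k-.5+80
    d=M[:3,:3]@np.linalg.inv(K)@[u,v,1];o=M[:3,3];return (o+d*(X-o[0])/d[0]).round(2)
for X in (6.6,7.3): print('bar end',tp(155,66,X),tp(286,66,X),'side low',tp(160,330,X),tp(281,330,X))
print('plate top end',tp(178,407,-31),tp(263,407,-31))
E
```

```text
bar end [  6.6   69.39 -12.18] [ 6.6  69.39 10.98] side low [  6.6   19.44 -12.41] [ 6.6  19.43 11.24]
bar end [  7.3   69.36 -12.24] [ 7.3  69.35 11.04] side low [  7.3   19.17 -12.46] [ 7.3  19.16 11.3 ]
plate top end [-31.    21.52  -7.08] [-31.    21.51   5.75]
```

Call:
jog_arm:
  series:
    - [0,0,0,0,-2,-0.8,0]
    - [0,0,0,0,-4,-1.6,0]
    - [0,0,0,0,-4,-1.6,0]
    - [0,0,0,0,-4,-1.6,0]
    - [0,0,0,0,-4,-1.6,0]
    - [0,0,0,0,-4,-1.6,0]
    - [0,0,0,0,-4,-1.6,0]
    - [0,0,0,0,-4,-1.6,0]
    - [0,0,0,0,-4,-1.6,0]
    - [0,0,0,0,-4,-1.6,0]
    - [0,0,0,0,-2.5,-0.4,0]
    - [2.6,0,0,0,0,0,0]
    - [2.7,0,0,0,0,0,0]
    - [0,0,0,0,0,0,0]
    - [0,0,0,0,0,0,0]
    - [0,0,0,0,0,0,0]

```text
clock: 8.85
eef_pos: [511.7, -140.7, 184.2]
tcp_rot: [2.949, 1.571, 3.096]
contact_force: [0.1, 0.2, -3.0]
opening: 0.151
```

```bash
python3 - <<'E'
from h import *
for i in range(2):
  delta(goal(8.4),[507.1,-142.1,90])
  s=r.sense(); p,d=r.grab_frame('wrist')
np.save('w5p.npy',p);cv2.imwrite('pics/w5.png',p[:,:,::-1])
E
```

```text
clock 8.85 q [-0.27  0.26  1.88 -0.    1.   -0.42] pos [ 511.7 -140.7  184.2] F [ 0.1  0.2 -3. ] T [-0.05  0.06  0.01] op 0.151
rotvec deg (tool now) [ 0.03 -0.01 -0.  ]
shift cm in current axes [ 9.42 -0.07 -0.47]  in goal axes [ 9.42 -0.07 -0.47]
clock 8.9 q [-0.27  0.26  1.88 -0.    1.   -0.42] pos [ 511.7 -140.6  184.2] F [ 0.1  0.7 -2.5] T [-0.01  0.02  0.02] op 0.15
rotvec deg (tool now) [ 0.03 -0.01 -0.  ]
shift cm in current axes [ 9.42 -0.08 -0.48]  in goal axes [ 9.42 -0.08 -0.48]
```

View pics/w5.png

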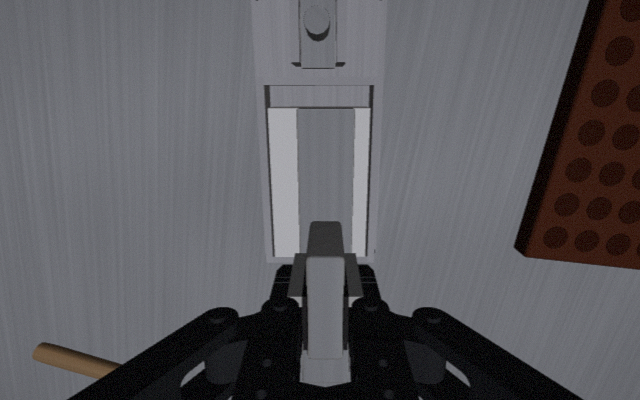

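Call:
jog_arm:
  series:
    - [0,0,0,1,-0.08,-0.48,0]
    - [0,0,0,2,0,0,0]
    - [0,0,0,2,0,0,0]
    - [0,0,0,2,0,0,0]
    - [0,0,0,1,0,0,0]
    - [0,0,0,0.7,0,0,0]
    - [0,0,0,0.3,0,0,0]
    - [0,0,0,0,0,0,0]
    - [0,0,0,0,0,0,0]
    - [0,0,0,0,0,0,0]
    - [0,0,0,0,0,0,0]

```text
clock: 10.05
eef_pos: [507.6, -142.3, 94.8]
tcp_rot: [-0.424, 1.57, -0.278]
contact_force: [-0.2, -0.9, -2.3]
opening: 0.151
```

```bash
python3 - <<'E'
from h import *
delta(goal(8.4),[507.1,-142.1,82])
p,d=r.grab_frame('wrist');cv2.imwrite('pics/w6.png',cv2.resize(p[60:280,220:420],None,fx=2.7,fy=2.7,interpolation=cv2.INTER_CUBIC)[:,:,::-1]);delta(goal(8.4),[507.1,-142.1,82])
p,d=r.grab_frame('side');cv2.imwrite('pics/s6.png',cv2.resize(p[160:270,290:420],None,fx=5,fy=5,interpolation=cv2.INTER_CUBIC)[:,:,::-1])
E
```

```text
clock 10.05 q [-0.28  0.38  1.96 -0.    0.81 -0.42] pos [ 507.6 -142.3   94.8] F [-0.2 -0.9 -2.3] T [-0.03  0.02 -0.05] op 0.151
rotvec deg (tool now) [-0.04  0.05  0.02]
shift cm in current axes [ 1.28  0.03 -0.04]  in goal axes [ 1.28  0.03 -0.04]
clock 10.1 q [-0.28  0.38  1.96  0.    0.81 -0.42] pos [ 507.5 -142.3   94.7] F [ 0.6  0.5 -2.3] T [ 0.03  0.05 -0.01] op 0.149
rotvec deg (tool now) [-0.04  0.04  0.02]
shift cm in current axes [ 1.27  0.02 -0.04]  in goal axes [ 1.27  0.02 -0.04]
```

View pics/w6.png

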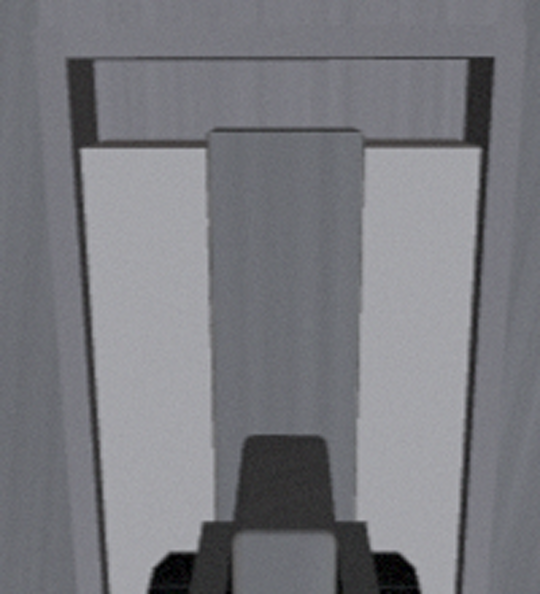

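View pics/s6.png

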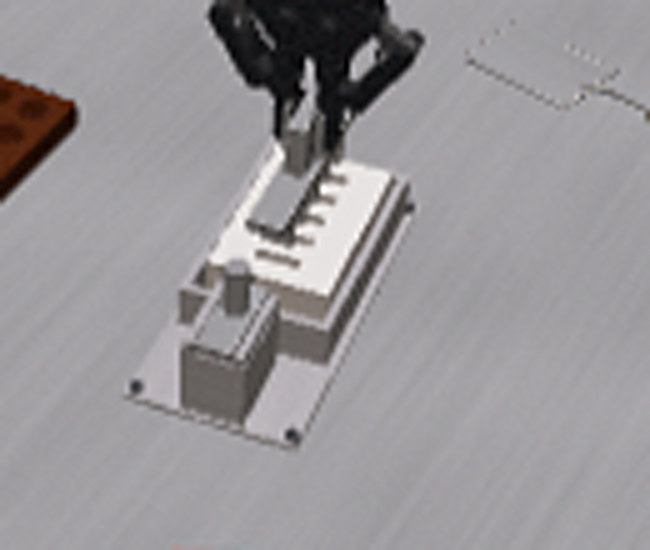

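```bash
python3 - <<'E'
from h import *
c=r.get_calibration('wrist');K=np.array(c['mtx']);M=np.array(c['mount']);k=2.7
def tp(u,v,X):
    u=(u+.5)/k-.5+220;v=(v+.5)/k-.5+60
    d=M[:3,:3]@np.linalg.inv(K)@[u,v,1];o=M[:3,3];return (o+d*(X-o[0])/d[0]).round(2)
print('bar',tp(208,131,7),tp(362,131,7)); print('bed',tp(81,147.5,54.7),tp(482,147.5,54.7))
E
```

```text
bar [  7.    69.37 -12.26] [ 7.   69.37 10.99]
bed [ 54.7   63.74 -41.39] [54.7  63.72 38.85]
```

Call:
jog_arm:
  series:
    - [0,0,0,0.3,0.03,-0.03,0]
    - [0,0,0,0.4,0,0,0]
    - [0,0,0,0.3,0,0,0]
    - [0,0,0,0.2,0,0,0]
    - [0,0,0,0.1,0,0,0]
    - [0,0,0,0.1,0,0,0]
    - [0,0,0,0.1,0,0,0]
    - [0,0,0,0,0,0,0]
    - [0,0,0,0,0,0,0]

```text
clock: 11.05
eef_pos: [507.0, -142.0, 79.3]
tcp_rot: [-0.484, 1.571, -0.338]
contact_force: [-0.6, 0.7, -3.5]
opening: 0.149
```

```bash
python3 - <<'E'
from h import *
delta(goal(8.4),[507.1,-142.1,57])
E
```

```text
clock 11.05 q [-0.28  0.4   1.96 -0.    0.77 -0.42] pos [ 507.  -142.    79.3] F [-0.6  0.7 -3.5] T [ 0.02  0.01 -0.01] op 0.149
rotvec deg (tool now) [-0.04  0.    0.  ]
shift cm in current axes [ 2.23 -0.01  0.01]  in goal axes [ 2.23 -0.01  0.01]
```

Call:
jog_arm:
  series:
    - [0,0,0,0.1,0,0,0]
    - [0,0,0,0.1,0,0,0]
    - [0,0,0,0.1,0,0,0]
    - [0,0,0,0,0,0,0]

```text
clock: 11.45
eef_pos: [506.8, -141.9, 76.1]
tcp_rot: [2.765, 1.571, 2.911]
contact_force: [0.8, -0.7, -2.5]
opening: 0.148
```

Call:
jog_arm:
  series:
    - [0,0,0,0.2,0,0,0]
    - [0,0,0,0.2,0,0,0]
    - [0,0,0,0,0,0,0]

```text
clock: 11.75
eef_pos: [506.7, -141.9, 71.9]
tcp_rot: [2.688, 1.57, 2.834]
contact_force: [-0.0, 0.7, -3.1]
opening: 0.148
```

Call:
jog_arm:
  series:
    - [0,0,0,0.2,0,0,0]
    - [0,0,0,0.2,0,0,0]
    - [0,0,0,0,0,0,0]

```text
clock: 12.05
eef_pos: [506.7, -141.9, 68.0]
tcp_rot: [2.742, 1.57, 2.888]
contact_force: [0.0, 0.0, -3.4]
opening: 0.147
```

Call:
jog_arm:
  series:
    - [0,0,0,0.2,0,0,0]
    - [0,0,0,0.2,0,0,0]
    - [0,0,0,0,0,0,0]

```text
clock: 12.35
eef_pos: [506.7, -141.9, 64.0]
tcp_rot: [2.707, 1.57, 2.853]
contact_force: [0.4, -0.2, -4.2]
opening: 0.151
```

Call:
jog_arm:
  series:
    - [0,0,0,0.2,0,0,0]
    - [0,0,0,0,0,0,0]
    - [0,0,0,0,0,0,0]

```text
clock: 12.65
eef_pos: [506.9, -142.0, 62.2]
tcp_rot: [2.534, 1.571, 2.68]
contact_force: [-0.6, -0.2, -2.4]
opening: 0.154
```

Call:
jog_arm:
  series:
    - [0,0,0,0.15,0,0,0]
    - [0,0,0,0.15,0,0,0]
    - [0,0,0,0.1,0,0,0]
    - [0,0,0,0,0,0,0]
    - [0,0,0,0,0,0,0]

```text
clock: 13.15
eef_pos: [506.9, -142.0, 58.2]
tcp_rot: [2.766, 1.571, 2.912]
contact_force: [0.7, -0.4, -2.8]
opening: 0.151
```

Call:
jog_arm:
  series:
    - [0,0,0,0.1,0,0,0]
    - [0,0,0,0,0,0,0]
    - [0,0,0,0,0,0,0]

```text
clock: 13.45
eef_pos: [506.9, -142.0, 57.3]
tcp_rot: [2.716, 1.571, 2.862]
contact_force: [-0.5, -0.7, -3.8]
opening: 0.15
```

Call:
jog_arm:
  series:
    - [0,0,0,0.1,0,0,0]
    - [0,0,0,0,0,0,0]
    - [0,0,0,0,0,0,0]

```text
clock: 13.75
eef_pos: [507.0, -142.0, 56.5]
tcp_rot: [-0.524, 1.571, -0.378]
contact_force: [-1.3, 0.2, 1.8]
opening: 0.148
```

Call:
jog_arm:
  series:
    - [0,0,0,0,0,0,0.25]
    - [0,0,0,0,0,0,0.4]
    - [0,0,0,0,0,0,0.6]
    - [0,0,0,0,0,0,0.6]
    - [0,0,0,0,0,0,0.6]
    - [0,0,0,0,0,0,0.6]
    - [0,0,0,-1,0,0,0.6]
    - [0,0,0,-2,0,0,0.6]
    - [0,0,0,-3,0,0,0.6]
    - [0,0,0,-4,0,0,0.6]
    - [0,0,0,-4,0,0,0.6]
    - [0,0,0,-2,0,0,0.6]
    - [0,0,0,0,0,0,0.6]
    - [0,0,0,0,0,0,0.6]

```text
clock: 15.15
eef_pos: [506.8, -142.0, 216.7]
tcp_rot: [-0.426, 1.57, -0.28]
contact_force: [0.6, 0.2, -0.8]
opening: 0.605
```

```bash
python3 - <<'E'
from h import *
import json
s=r.sense();delta(goal(8.4),[489,-27,150],s);p,d=r.grab_frame('wrist');np.save('w7p.npy',p);np.save('w7d.npy',d)
json.dump({k:np.array(v).tolist() for k,v in s.items()},open('w7s.json','w'))
cv2.imwrite('pics/w7.png',p[:,:,::-1])
p,d=r.grab_frame('side');cv2.imwrite('pics/s7.png',cv2.resize(p[160:270,290:420],None,fx=5,fy=5,interpolation=cv2.INTER_CUBIC)[:,:,::-1])
C=cam('wrist',s);cl=cloud(C,np.load('w7d.npy'))
q=cl.reshape(-1,3)
y=np.array([-.146,.989]);m=(q[:,2]>45)&(q[:,2]<55);rel=q[:,:2]-[505.2,-135.3];a=rel@y;b=rel@[.989,.146]
m&=(abs(b)<10)
for lo,hi in ((-75,-45),(-45,-25),(20,40),(40,64)):
    k=m&(a>lo)&(a<hi);print(lo,hi,k.sum(),q[k,2].mean() if k.any() else None)
m2=(q[:,2]>36)&(q[:,2]<43)&(abs(a)<50)&(abs(b)<36)&(abs(b)>20);print('bed z',q[m2,2].mean())
m3=m&(b>-9);print('bar extent y',a[m].min(),a[m].max())
E
```

```text
clock 15.15 q [-0.28  0.21  1.86 -0.    1.07 -0.42] pos [ 506.8 -142.   216.7] F [ 0.6  0.2 -0.8] T [ 0.03 -0.06  0.01] op 0.605
rotvec deg (tool now) [-0.04  0.05  0.02]
shift cm in current axes [ 6.67 11.64 -0.1 ]  in goal axes [ 6.67 11.64 -0.08]
-75 -45 619 50.16638688980759
-45 -25 139 50.25793818522877
20 40 532 50.24531505604978
40 64 663 50.250312123121205
bed z 40.208645160518394
bar extent y -77.42301090104583 62.50770869087573
```

View pics/w7.png

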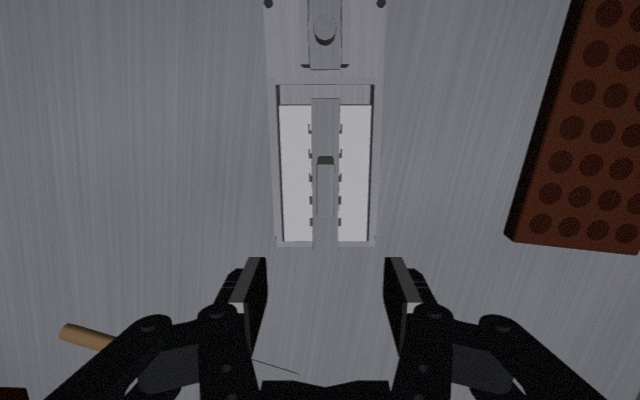

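View pics/s7.png

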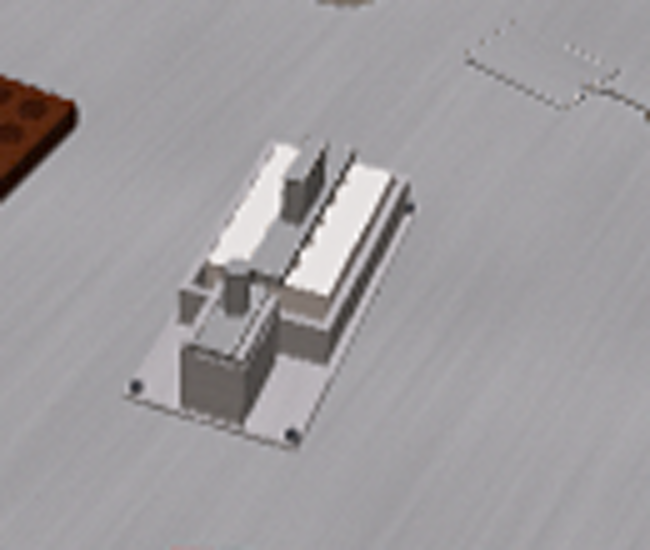

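Call:
jog_arm:
  series:
    - [0,0,0,0,3,0,0.6]
    - [0,0,0,0,4,-0.1,0.6]
    - [0,0,0,0,3.6,0,0.6]
    - [0,0,0,0,1,0,0.6]
    - [0,0,0,2,0,0,0.6]
    - [0,0,0,3,0,0,0.6]
    - [0,0,0,3,0,0,0.6]
    - [0,0,0,2,0,0,0.6]
    - [0,0,0,1,0,0,0.6]
    - [0,0,0,0,0,0,0.6]
    - [0,0,0,0,0,0,0.6]

```text
clock: 16.35
eef_pos: [489.3, -27.6, 106.5]
tcp_rot: [-2.607, 1.571, -2.462]
contact_force: [0.2, 0.0, 0.4]
opening: 0.601
```

```bash
python3 - <<'E'
from h import *
delta(goal(8.4),[489,-27,66])
p,d=r.grab_frame('wrist');cv2.imwrite('pics/w8.png',p[:,:,::-1])
E
```

```text
clock 16.35 q [-0.06  0.31  2.03 -0.    0.8  -0.2 ] pos [489.3 -27.6 106.5] F [0.2 0.  0.4] T [ 0.    0.02 -0.01] op 0.601
rotvec deg (tool now) [-0.05 -0.    0.  ]
shift cm in current axes [ 4.05  0.06 -0.03]  in goal axes [ 4.05  0.06 -0.03]
```

View pics/w8.png

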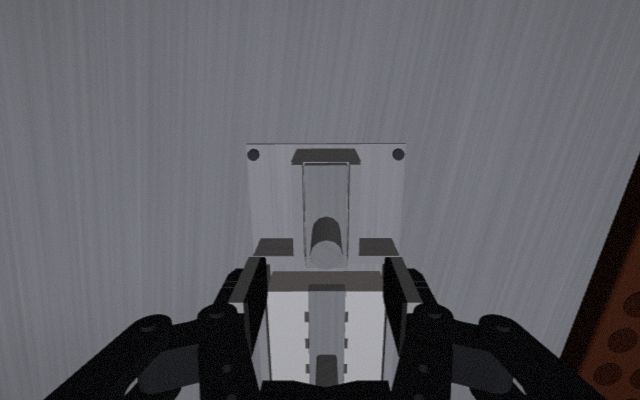

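Call:
jog_arm:
  series:
    - [0,0,0,1,0.06,0,0.6]
    - [0,0,0,1.5,0,0,0.6]
    - [0,0,0,1,0,0,0.6]
    - [0,0,0,0.5,0,0,0.6]
    - [0,0,0,0,0,0,0.4]
    - [0,0,0,0,0,0,0]
    - [0,0,0,0,0,0,0]
    - [0,0,0,0,0,0,0]
    - [0,0,0,0,0,0,0]
    - [0,0,0,0,0,0,0]
  force: 30

```text
clock: 17.4
eef_pos: [489.7, -26.7, 66.8]
tcp_rot: [-0.125, 1.569, 0.021]
contact_force: [2.7, 1.6, 2.0]
opening: 0.172
```

```bash
python3 - <<'E'
from h import *
delta(goal(8.4),[505.2-.146*79,-135.3+.989*79,66])
E
```

```text
clock 17.4 q [-0.06  0.38  2.05  0.    0.71 -0.2 ] pos [489.7 -26.7  66.8] F [2.7 1.6 2. ] T [ 0.26 -0.4  -0.03] op 0.172
rotvec deg (tool now) [-0.04  0.09  0.01]
shift cm in current axes [ 0.08 -3.07 -0.05]  in goal axes [ 0.08 -3.07 -0.06]
```

Call:
jog_arm:
  series:
    - [0,0,0,0,-0.2,0,0]
    - [0,0,0,0,-0.4,0,0]
    - [0,0,0,0,-0.5,0,0]
    - [0,0,0,0,-0.5,0,0]
    - [0,0,0,0,-0.5,0,0]
    - [0,0,0,0,-0.4,0,0]
    - [0,0,0,0,-0.3,0,0]
    - [0,0,0,0,0,0,0]
    - [0,0,0,0,0,0,0]

```text
clock: 18.3
eef_pos: [493.9, -54.9, 66.7]
tcp_rot: [-0.505, 1.569, -0.359]
contact_force: [4.6, -1.4, 5.0]
opening: 0.174
```

Call:
jog_arm:
  series:
    - [0,0,0,0,-0.1,0,0]
    - [0,0,0,0,-0.1,0,0]
    - [0,0,0,0,0,0,0]
    - [0,0,0,0,0,0,0]

```text
clock: 18.7
eef_pos: [494.1, -56.3, 66.7]
tcp_rot: [-0.131, 1.569, 0.015]
contact_force: [4.8, 2.3, 5.8]
opening: 0.175
```

Call:
jog_arm:
  series:
    - [0,0,0,0,-0.1,0,0]
    - [0,0,0,0,-0.1,0,0]
    - [0,0,0,0,0,0,0]
    - [0,0,0,0,0,0,0]

```text
clock: 19.1
eef_pos: [494.3, -57.4, 66.7]
tcp_rot: [0.662, 1.569, 0.808]
contact_force: [4.5, 9.6, 7.2]
opening: 0.171
```

Call:
jog_arm:
  series:
    - [0,0,0,0,0,0,0.3]
    - [0,0,0,0,0,0,0.5]
    - [0,0,0,0,0,0,0.6]
    - [0,0,0,0,0,0,0.6]
    - [0,0,0,0,0,0,0.6]
    - [0,0,0,-2,0,0,0.6]
    - [0,0,0,-3,0,0,0.6]
    - [0,0,0,-4,0,0,0.6]
    - [0,0,0,-4,0,0,0.6]
    - [0,0,0,-2,0,0,0.6]
    - [0,0,0,0,-3,0,0.6]
    - [0,0,0,0,-3,0,0.6]
    - [0,0,0,0,-3,0,0.6]
    - [0,0,0,0,0,0,0.6]
    - [0,0,0,0,0,0,0.6]

```text
clock: 20.6
eef_pos: [506.3, -147.7, 216.0]
tcp_rot: [2.444, 1.57, 2.588]
contact_force: [0.7, -0.1, -0.9]
opening: 0.598
```

```bash
python3 - <<'E'
from h import *
s=r.sense();delta(goal(8.4),[489,-27,150],s);p,d=r.grab_frame('wrist')
C=cam('wrist',s);cl=cloud(C,d);cv2.imwrite('pics/w9.png',p[:,:,::-1])
q=cl.reshape(-1,3);y=np.array([-.146,.989]);rel=q[:,:2]-[505.2,-135.3];a=rel@y;b=rel@[.989,.146]
k=(q[:,2]>90)&(q[:,2]<97)&(a>50)&(a<130)&(abs(b)<20);print('knob y',k.sum(),a[k].mean(),b[k].mean())
k=(q[:,2]>57.5)&(q[:,2]<63)&(abs(b)<7)&(a>30)&(a<120);print('bolt top y range',a[k].min(),a[k].max())
for lo,hi in ((-75,-45),(15,50)):
    k=(q[:,2]>45)&(q[:,2]<55)&(abs(b)<10)&(a>lo)&(a<hi);print(lo,k.sum(),q[k,2].mean(),b[k].mean())
for n in('scene','side'):
    p,d=r.grab_frame(n);cv2.imwrite(f'pics/{n}9.png',p[:,:,::-1])
E
```

```text
clock 20.6 q [-0.29  0.22  1.86  0.    1.07 -0.43] pos [ 506.3 -147.7  216. ] F [ 0.7 -0.1 -0.9] T [-0.01  0.02  0.02] op 0.598
rotvec deg (tool now) [-0.14 -0.04 -0.03]
shift cm in current axes [ 6.61 12.19  0.03]  in goal axes [ 6.6  12.19  0.05]
knob y 419 78.6562166930546 -0.36404928153781524
bolt top y range 54.20670599155134 115.63150208329786
-75 645 50.094587108569144 0.02082462953581417
15 994 50.23785483232867 0.03626504187266088
```

View pics/w9.png

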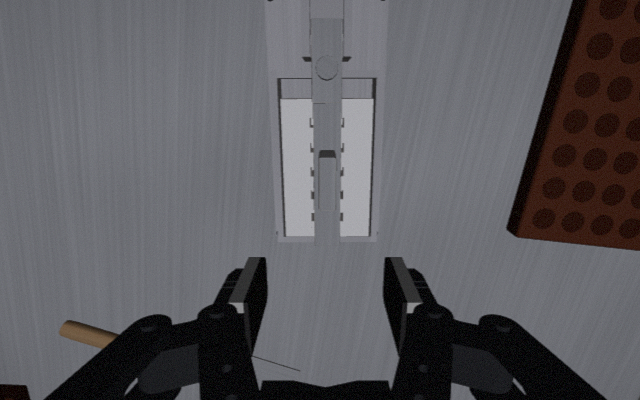

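View pics/side9.png

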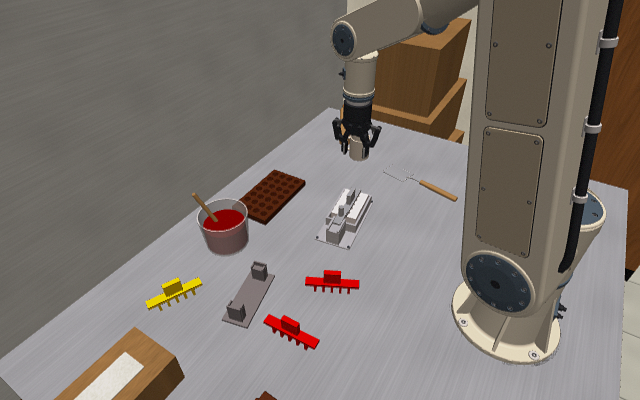

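The wrist view shows the bolt over the bar's end: its tip is at (325,103), at frame y of about 54 mm, and the knob at 78.7 mm, so it is fully closed. The bar is flat, and nothing else has moved.

```bash
python3 -c "
from rig import r
print(r.sign_off())"
```

```text
the job is handed in; nothing more can be done
None
```

The comb is seated in the frame with the bolt closed over the end of its bar. I handed the job in at about 20.7 s of the 64 s; no verdict was reported.

- **Locating:** I found the floating bed's slots in the wrist camera, about 7.5 mm towards the frame's −y end. I viewed the comb from the same relative pose so that camera errors cancelled.
- **Seating:** I gripped the comb by its plate, and the teeth went into the slots first time. The change in force at touchdown was only about 5 N. I then let go and backed off.
- **Bolt:** I slid it by its knob until it met its stop, at about 10 N, and released it.

**Last checks:**
- **Bar:** it is level, with its top at about 50.1–50.2 mm at both ends; 50 mm is seated.
- **Bolt:** the knob is at frame y = 78.7 mm and the tip at about 54 mm; closed is 79 and 54 mm.
- **Arm and bystanders:** the gripper is well clear. In the side view the mould, tub, spatula and mug look as they did at the start; I judged that by eye rather than measuring it.

No check failed or disagreed. The wrist camera and the measured arm position differed by about 0.5 mm, within tolerance.

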